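# Shim the raised foot of a fan-shaft bearing

## Task

A thin slotted steel shim lies flat on the workbench, too thin to get a proper hold of there: press on it lightly and slide it to the right-hand edge of the bench until its tab overhangs, the rest still lying flat on the bench, and pick it up by the tab. Then slide it, slot first, under the empty foot of the raised pillow block, fully home with the stud at the bottom of the slot, and leave it lying there. Do not press hard, force it or knock the bearings, and leave the other things on the bench where they are.

Things in the scene. Friction and masses are not known exactly. Their poses are not given: they have to be found in the camera images.
- shim: Loose slotted shim, bare steel, 3 mm thick, 110 mm long, about 100 g, lying flat, tab roughly towards the right-hand edge. Origin: mid-length and mid-width, underside (centre of mass within 3 mm of it). x axis along it towards the tab, z up. Tab x +17..+55 mm, 30 wide; body x -55..+17 mm, 50 wide; open slot 17 mm wide from the nose, x -55..-21 mm. Friction varies.
- shim_tab (a point): Centre of the shim's tab, where to grip it across its 30 mm width: 36 mm from the shim's origin towards the tab end, on the underside.
- shim_neck (a point): Point on the tab 24 mm from the shim's origin towards the tab end (31 mm in from the tab's end), underside. Once it is beyond the bench edge, fingers 22 mm wide can pass down beside the tab. The shim tips off once more than about 52 mm of it overhangs.
- shim_seat (a point): Point on the centre line of the slot, 27 mm from the shim's origin towards the nose, on the underside: the stud's axis passes through it when the stud touches the bottom of the slot.
- bench_edge (a point): Point on the upper right-hand edge of the bench; the edge is straight, along world x at this y; beyond it (towards -y) is only the drop to the floor. The bench top is level at this height, 40 mm thick; nothing juts out beyond it near the top. A light press of 10 to 20 N on the shim carries it along with the fingertips; pressed lighter it may slip, over 40 N mars the bench.
- fan_set: Fixed bedplate 201 mm (its x) by 360 mm (its y), top flat, 50 mm above the bench, with a 25 mm shaft along its y, 97 mm above the bench, and a 90 mm pulley mid-shaft. Origin: centre of its underside. Its x axis points to the robot's right (world -y, turned up to 12 degrees). The right-hand edge is 100.5 mm along x; beyond it the space is free down to the bench.
- block_raised: Fixed cast pillow block, 165 mm (its x) by 48 mm, 90 mm high, at the near or far end of the bedplate (which varies), wedged up so that its feet, 15 mm thick, stand 5 mm above the bedplate; nuts backed off, no shim under its right-hand foot. Origin: on the bedplate's top below its centre; x axis as the bedplate's. The round housing reaches 41 mm along x either side.
- stud (a point): Axis of the fixed 12 mm upright stud of the raised block's empty right-hand foot, at the bedplate's top: 60.5 mm from the block's centre along x, 40 mm from the bedplate's right-hand edge; it ends 48 mm above the bedplate. Axes as the block's: the shim slides in along -x, its tab towards +x.
- foot_end (a point): Middle of the lower edge of the outer end of that foot: 22 mm from the stud along x, 5 mm above the bedplate. With the shim home, its nose is 28 mm past the stud and its tab hangs out beyond the bedplate's edge. The shim may tilt a little in the grip; it is easily pushed in with a few newtons, and more than 20 N against foot or stud is forcing it.
- block_done: The other, finished pillow block, alike but standing 2 mm lower, clamped down on its shims; the tab of an identical fitted shim sticks out under its right-hand foot. Fixed. Origin and axes as for the raised block.
- wrench: Bystander: steel wrench, 190 mm long, lying on the bench. Leave it.
- grease_tin: Bystander: grease tin, 74 mm diameter, 100 mm high. Leave it.

How it is judged:
By the outcome, as a careful person would: the job done as asked, in the order asked, and still so for the second after the job is handed in, with the robot touching nothing.
It also fails if it takes over 72 s, if anything falls off the work surface, if the arm or the gripper's body presses on something with over 40 N, if the wrist force passes 120 N, or if a joint passes its speed limit or range.

## Robot

A 6-joint arm with a two-finger parallel gripper is mounted at the origin on the work surface. World frame = base frame: x ahead of the robot, y to its left, z up, the work surface at z = 0. Lengths are in mm, angles in rad, forces in N, time in s.
With the tool pointing down it reaches from about 275 to 825 mm from the base axis. Payload 4.9 kg.
Tool frame: the origin (TCP) lies at the very end of the fingers, on their centre line; the grasp point (between the pads) lies 19 mm behind it; z points along the fingers, y is the line along which they close (so a half turn about z gives the same grasp; the last joint's range is limited). The gripper opens to 85 mm and grips with 20 to 120 N. Pads are 22 mm wide; open, the fingers measure 114 mm over their backs; the gripper's body (76 mm by 85 mm) begins 54 mm behind the grasp point. The pads swing forward as they close: fully open they stand 13 mm farther back than shut.
Start: joints at [1.043, 0.326, -0.193, 1.052, 0, 1.437], TCP at [211.031, 507.922, 231.281] pointing down, gripper open.
Joint ranges: [-2.65, 2.65], [-0.97, 1.79], [-1.3, 1.35], [-1.93, 2.1], [-1.47, 1.37], [-3.14, 3.14]. Speed limits (rad/s): [2.57, 2.57, 3.14, 3.14, 3.14, 3.14].

## Interface

Orientations are given as [roll, pitch, yaw] about the fixed x, y, z axes, in that order (R = Rz(yaw) Ry(pitch) Rx(roll)).
In Python, from bench import bot, solve_ik, imaging gives the robot as it stands. Calls block until the motion is done:
- bot.move_ptp(position, orientation): joint-space move of the TCP to a pose.
- bot.movel(position, rot=None, max_speed=150, threshold=None): straight line of the TCP; rot=None keeps the orientation; max_speed is the mean speed in mm/s. With threshold (N) it stops when the force on the tool has changed by that much, and returns True; else False.
- bot.move_j(angles): joint-space move.
- bot.grip(opening, effort=None): opening from 0.0 (shut) to 1.0 (fully open); effort is the grip in N (None keeps the last); returns when the fingers have stopped.
- bot.dwell(seconds).
- solve_ik(position, orientation): joint angles nearest the present ones, or None.
- bot.get_state(): the state.
- imaging.capture(name): name is "side" or "top" or "wrist"; returns the picture (400x640x3 uint8, blue, green, red); there is no depth.
- imaging.camera_model(name): a dict with "K" (3x3 intrinsics, pixels), "position" and "rotation" of the camera in the world. Camera axes: x right, y up, looking along -z (the intrinsics and any distortion apply to the point x, -y, -z); pixel columns grow to the right and rows downward; lengths in mm; the calibration is good to about 2 mm. A picture is of the moment at which its call begins: read the wrist's pose just before it. camera_model takes no time and is no camera call; for the wrist camera it gives the pose at the moment of the call.
A pose or a line that the arm cannot do raises bot.IKError and nothing moves.
- bot.sign_off(): hands the job in; it is judged then, once.
The state is a dict: "t": time; "qpos": joint angles; "joint_velocities": joint speeds; "effort": joint torques, N m; "tcp_pos": TCP position; "orientation": TCP orientation; "contact_force": force on the tool from outside, world axes, zero at the start; "wrist_torque": the same for the moment, N m; "opening": opening from 0.0 (shut) to 1.0 (fully open); "gripper_force": force on a finger pad.
Only numpy, scipy, OpenCV 4.12 (cv2) and the standard library are available. Lean on these libraries where they do the work, as an engineer would, in place of code of your own. Each camera call takes 0.05 s, during which the arm holds its last target. There are 200 camera calls.

## Working session

There is one attempt and no reset: what is moved stays moved. The work goes in short steps, each a Python script; the robot and the scene stay as the last script left them, time stands still between calls to the robot, and variables do not carry over. Pictures are saved under pics/ and viewed, at most 10 in all, crops included, and the job is handed in when it is done.

```bash
ls; mkdir -p pics; python3 - <<'E'
from bench import bot,imaging
import cv2,numpy as np
for n in("side","top"):
    cv2.imwrite(f"pics/{n}0.png",imaging.capture(n)); m=imaging.camera_model(n); print(n,{k:np.round(v,3).tolist() if not isinstance(v,str) else v for k,v in m.items()})
E
```

```text
pics
side {'K': [[476.156, 0.0, 313.551], [0.0, 476.156, 197.39], [0.0, 0.0, 1.0]], 'position': [413.166, 816.246, 623.274], 'rotation': [0.961, -0.008, -2.972]}
top {'K': [[386.391, 0.0, 318.822], [0.0, 386.391, 200.692], [0.0, 0.0, 1.0]], 'position': [408.326, 58.586, 850.089], 'rotation': [0.168, -0.014, -1.584]}
```

View pics/top0.png

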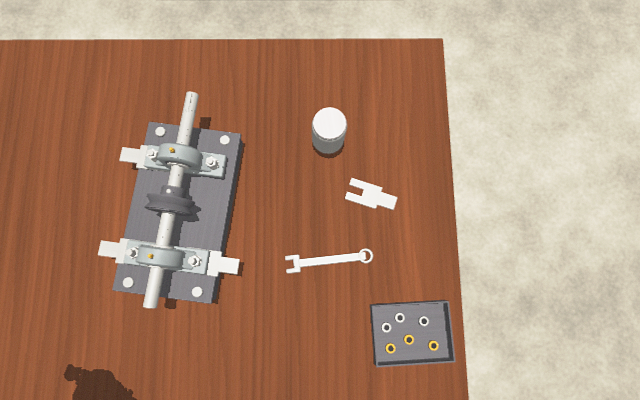

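View pics/side0.png

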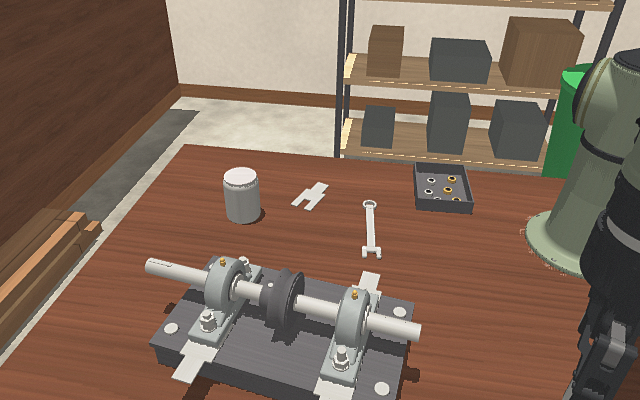

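The top view shows the shim at about (371,193) with its tab to the right. The bench edge is near column 455. The raised block is the far one, with no shim under its right foot and its stud at about (212,162). The side view agrees.

```bash
cat > h.py <<'E'
from bench import bot,imaging,solve_ik
import cv2,numpy as np
from scipy.spatial.transform import Rotation as Ro
def ray(m,px,z):
    px=np.atleast_2d(np.array(px,float)); K=np.array(m["K"])
    d=np.c_[(px-[K[0,2],K[1,2]])/[K[0,0],K[1,1]],np.ones(len(px))]*[1,-1,-1]
    d=Ro.from_euler('xyz',m["rotation"]).apply(d) if np.ndim(m["rotation"])==1 else d@np.array(m["rotation"]).T
    p=np.array(m["position"]); return p+d*((z-p[2])/d[:,2])[:,None]
def proj(m,P):
    P=np.atleast_2d(np.array(P,float)); K=np.array(m["K"])
    c=Ro.from_euler('xyz',m["rotation"]).inv().apply(P-np.array(m["position"]))*[1,-1,-1]
    return (c[:,:2]/c[:,2:])*[K[0,0],K[1,1]]+[K[0,2],K[1,2]]
def white(img,roi,thr=200):
    "largest bright blob contour in roi x0,y0,x1,y1"
    x0,y0,x1,y1=roi; s=img[y0:y1,x0:x1].min(2)
    c,_=cv2.findContours((s>thr).astype(np.uint8),cv2.RETR_EXTERNAL,cv2.CHAIN_APPROX_NONE)
    c=max(c,key=cv2.contourArea); return c[:,0]+[x0,y0]
def shim_pose(P):
    "from contour points xy (mm): origin, tab-direction angle, by centroid + symmetry axis"
    P=P[:,:2].astype(np.float32); (c,(w,h),a)=cv2.minAreaRect(P)
    a=np.radians(a)+(0 if w>h else np.pi/2); u=np.array([np.cos(a),np.sin(a)])
    v=np.array([-u[1],u[0]]); q=(P-np.array(c)); s,t=q@u,q@v
    if abs(t[s>s.max()-20]).max()>abs(t[s<s.min()+20]).max(): u=-u
    return np.array(c),np.arctan2(u[1],u[0]),(max(w,h),min(w,h))
def wood(img): # brown mask
    h=cv2.cvtColor(img,cv2.COLOR_BGR2HSV); return ((h[...,1]>100)&(h[...,0]<20)).astype(np.uint8)
def show(n,**k): cv2.imwrite(f"pics/{n}.png",k["img"])
def st():
    s=bot.get_state(); print(round(s["t"],2),np.round(s["tcp_pos"],1),np.round(s["orientation"],3),"F",np.round(s["contact_force"],1),"op",round(s["opening"],3),"gf",np.round(s["gripper_force"],1)); return s
E
python3 - <<'E'
from h import *
st()
t=cv2.imread("pics/top0.png");m=imaging.camera_model("top")
c=white(t,(338,170,410,215)); print("shim",shim_pose(ray(m,c,3)))
w=wood(t); e=[(np.where(w[r])[0].max()+1,r) for r in range(150,290,10)]; print("edge",np.round(ray(m,e,0)[:,:2],1).tolist())
print("pts",np.round(ray(m,[(150,122),(241,133),(215,303),(114,290)],50),1).tolist())
print("stud",ray(m,[(212,161)],90)[0], "tops", ray(m,[(133,252),(196,260),(152,154)],95))
print("wrist",imaging.camera_model("wrist"))
cv2.imwrite("pics/crop1.png",cv2.resize(t[110:310,90:290],None,fx=3,fy=3,interpolation=cv2.INTER_CUBIC))
E
```

```text
0.1 [210.8 507.4 230.6] [-3.14  -0.     2.748] F [ 0.8 -0.   0.6] op 0.995 gf 0.0
shim (array([562.81604004, -72.85916901]), np.float64(-1.9086464074209482), (108.8021469116211, 49.872928619384766))
edge [[666.9, -260.3], [643.2, -258.7], [619.7, -259.3], [596.4, -259.9], [573.4, -258.3], [550.5, -258.9], [527.8, -259.5], [505.4, -260.1], [483.1, -258.5], [461.0, -259.1], [439.1, -259.8], [417.4, -260.4], [395.9, -258.8], [374.6, -259.4]]
pts [[720.0, 407.9, 50.0], [693.6, 211.3, 50.0], [338.1, 255.9, 50.0], [366.3, 458.6, 50.0]]
stud [620.57325103 260.93265454  90.        ] tops [[439.62127347 405.11770109  95.        ]
 [422.85102067 283.75644687  95.        ]
 [634.78293904 380.23508443  95.        ]]
wrist {'K': array([[280.09318462,   0.        , 323.63640292],
       [  0.        , 280.09318462, 199.29613356],
       [  0.        ,   0.        ,   1.        ]]), 'position': array([139.89481304, 536.79269182, 374.25426004]), 'rotation': array([-0.30578398,  0.0035539 ,  1.1774267 ])}
```

View pics/crop1.png

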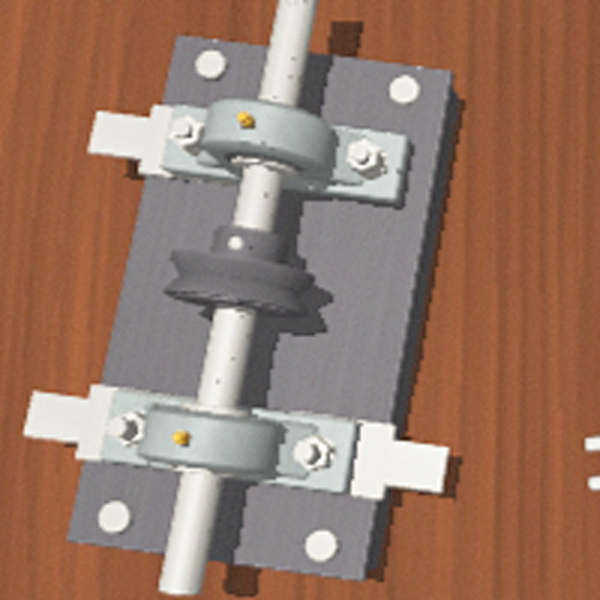

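```bash
python3 - <<'E'
from h import *
c=np.array([562.8,-72.9]);a=-1.909
p=c-3*np.array([np.cos(a),np.sin(a)])
R=[np.pi,0,a]
bot.grip(0.15,40)
bot.move_ptp([*p,200],R); st()
m=imaging.camera_model("wrist"); im=imaging.capture("wrist"); cv2.imwrite("pics/w1.png",im)
print(proj(m,[[*c,3],[562.8,-259.3,0]]))
bot.movel([*p,20]); 
print(bot.movel([*p,-8],max_speed=12,threshold=9)); s=st()
E
```

```text
3.26 [563.8 -69.5 200. ] [ 3.142  0.    -1.908] F [-0.6  0.2 -0.6] op 0.15 gf 0.0
[[323.66814507 173.78420019]
 [265.58317828  10.5327339 ]]
True
6.05 [563.8 -70.1   3.4] [ 3.142 -0.    -1.909] F [-0.3  0.3  4.8] op 0.15 gf 2.5
```

View pics/w1.png

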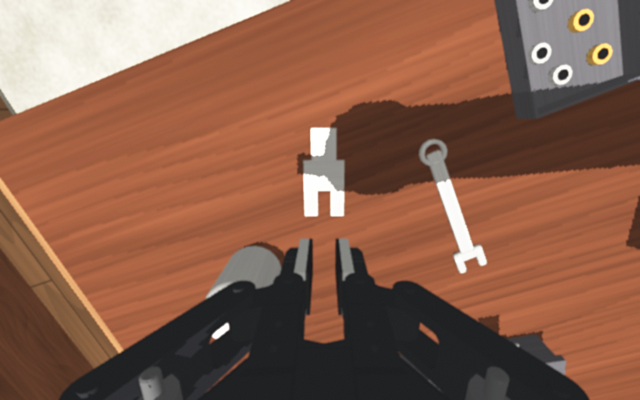

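The wrist view has the shim at about (323,172) and upright in the frame, within 2 px of the predicted point, so the pose is confirmed. Next I'll press to about 14 N and drag it.

```bash
cat >> h.py <<'E'
def press(z,lo=12,hi=17,n=12):
    for i in range(n):
        f=np.array(bot.get_state()["contact_force"])[2]
        if lo<=f<=hi: break
        z-=float(np.clip((14.5-f)*0.03,-.4,.4)); p=bot.get_state()["tcp_pos"]
        bot.movel([CMD[0],CMD[1],z],max_speed=10); bot.dwell(.05)
    return z,f
CMD=[0,0]
E
python3 - <<'E'
import h; from h import *
a=-1.909; q=np.array([563.84,-70.07])
h.CMD[:]=q
z,f=press(3.2); print(z,f); st()
# short first leg: 25 mm, rotating towards -90deg
q1=q+[0,-25]; a=a+0.08
bot.movel([*q1,z],rot=[np.pi,0,a],max_speed=40); st()
m=imaging.camera_model("wrist"); im=imaging.capture("wrist"); cv2.imwrite("pics/w2.png",im)
np.save("z.npy",[*q1,z,a])
E
```

```text
2.2056557381869046 12.448736491446507
7.55 [563.9 -70.1   3.3] [ 3.141 -0.    -1.909] F [-4.2 -0.1 12.4] op 0.148 gf 5.9
8.32 [565.3 -94.5   3.3] [-3.139e+00  2.000e-03 -1.828e+00] F [-0.   2.6  7.7] op 0.148 gf 4.2
```

View pics/w2.png

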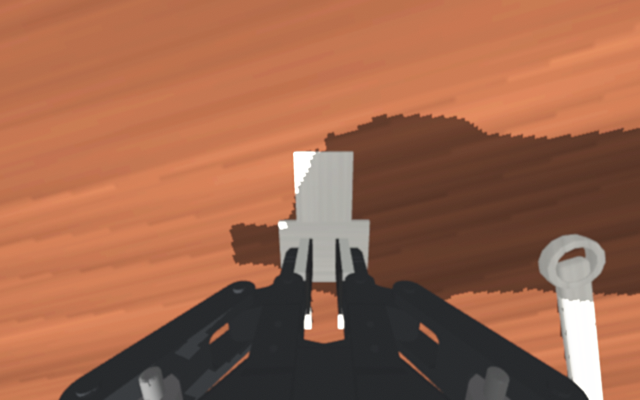

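The tab end is at (294–353, 152), square to the fingers, so the shim follows the tool. The press has eased off, so I'll go on in legs and press again between them.

```bash
cat >> h.py <<'E'
def tabend(y0=60,y1=225):
    "tab end middle + axis angle from the wrist view"
    m=imaging.camera_model("wrist"); im=imaging.capture("wrist")
    hsv=cv2.cvtColor(im,cv2.COLOR_BGR2HSV); k=((hsv[...,1]<60)&(hsv[...,2]>110)).astype(np.uint8)
    k[:, :230]=0;k[:,420:]=0;k[y1:]=0;k[:y0]=0
    return m,im,k
E
python3 - <<'E'
import h; from h import *
*q,z,a=np.load("z.npy"); q=np.array(q)
def leg(dy,da):
    global q,z,a
    h.CMD[:]=q; z,f=press(z); q=q+[0,dy]; a+=da
    bot.movel([*q,z],rot=[np.pi,0,a],max_speed=40); s=st()
def look():
    m,im,k=tabend()
    c,_=cv2.findContours(k,cv2.RETR_EXTERNAL,cv2.CHAIN_APPROX_NONE); c=max(c,key=cv2.contourArea)[:,0]
    r0=c[:,1].min(); print("tab row",r0,c[:,0].min(),c[:,0].max())
    e=c[c[:,1]<=r0+4]; mid=[(e[:,0].min()+e[:,0].max())/2,r0]
    P=ray(m,[mid,[e[:,0].min(),r0+2],[e[:,0].max(),r0+2]],3)[:,:2]; t=np.array(bot.get_state()["tcp_pos"])[:2]
    print("tab end",P[0],"rel tool along/across",(P[0]-t)@[np.cos(a),np.sin(a)],(P[0]-t)@[-np.sin(a),np.cos(a)],"w",np.linalg.norm(P[1]-P[2]))
look()
for i in range(3): leg(-32,0.086); look()
np.save("z.npy",[*q,z,a])
E
```

```text
tab row 151 278 369
tab end [ 551.04910713 -150.94983026] rel tool along/across 58.188054551039855 0.6372171460185688 w 30.711503724227054
10.57 [ 565.8 -126.     3.3] [-3.138e+00  3.000e-03 -1.742e+00] F [-0.3  4.2 12.2] op 0.152 gf 5.9
tab row 151 278 369
tab end [ 556.40571286 -183.51748541] rel tool along/across 58.229971631502096 0.6221897166186058 w 30.697016127660028
11.88 [ 565.8 -158.1    3.3] [-3.138e+00  3.000e-03 -1.656e+00] F [ 0.3  5.3 12.6] op 0.146 gf 6.2
tab row 151 278 368
tab end [ 561.58603019 -216.14903239] rel tool along/across 58.22613870873115 0.8364305999902532 w 30.19076947381983
12.88 [ 565.7 -190.1    3.3] [-3.138e+00  2.000e-03 -1.570e+00] F [-0.5  4.8 12.1] op 0.148 gf 6.1
tab row 60 230 419
tab end [ 565.53035523 -290.4810113 ] rel tool along/across 100.33152724641566 -0.17661429553838334 w 88.11585804914775
```

```bash
python3 - <<'E'
import h; from h import *
*q,z,a=np.load("z.npy"); q=np.array(q)
for dy in (-23.2,-23.2):
    h.CMD[:]=q; z,f=press(z); q=q+[0,dy]
    bot.movel([*q,z],rot=[np.pi,0,-np.pi/2],max_speed=40); st()
bot.movel([*q,z+10],max_speed=40); bot.movel([q[0],q[1]+20,130]); 
bot.dwell(.1); s=st()
m=imaging.camera_model("wrist"); im=imaging.capture("wrist"); cv2.imwrite("pics/w3.png",im)
import json; json.dump({k:np.array(v).tolist() for k,v in m.items()},open("w3.json","w"))
E
```

```text
13.66 [ 565.7 -213.6    3.3] [-3.138e+00  1.000e-03 -1.570e+00] F [ 0.2  4.3 12.3] op 0.153 gf 6.0
14.39 [ 565.6 -236.8    3.3] [-3.138e+00  1.000e-03 -1.570e+00] F [-0.2  4.1 12.4] op 0.153 gf 5.9
15.84 [ 563.  -217.2  128.7] [ 3.140e+00  1.000e-03 -1.571e+00] F [-0.5  0.5 -1.2] op 0.149 gf 0.0
```

View pics/w3.png

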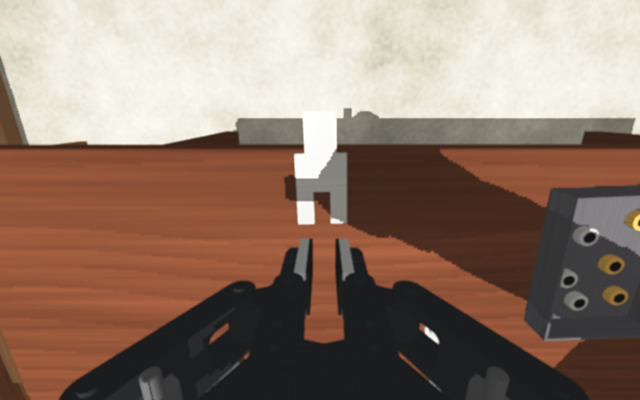

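The shim lies flat and square to the edge. The tab end is at row ~111, the shoulder at row ~153, the bench edge at row ~147 and the nose at row ~224. I'll put numbers on the overhang.

```bash
python3 - <<'E'
from h import *
import json
m=json.load(open("w3.json")); im=cv2.imread("pics/w3.png")
g=im.astype(int)
for c in (250,280,313,326,380): print(c,[tuple(int(x) for x in g[r,c]) for r in range(142,158,2)])
print("tab end l/r, shoulders, nose",np.round(ray(m,[(303,111),(336,111),(295,153),(347,153),(297,224),(347,224)],3),1)[:,:2].tolist())
print("edge rows",[(r,round(ray(m,[(280,r)],0)[0,1],1)) for r in range(143,153)])
E
```

```text
250 [(97, 108, 111), (63, 73, 87), (25, 36, 61), (32, 45, 77), (45, 64, 111), (50, 74, 126), (54, 77, 135), (55, 80, 139)]
280 [(107, 118, 122), (67, 77, 92), (27, 37, 62), (33, 46, 78), (45, 64, 111), (49, 73, 127), (54, 78, 136), (55, 79, 137)]
313 [(252, 253, 254), (252, 253, 253), (252, 253, 253), (252, 253, 253), (252, 253, 253), (252, 253, 253), (251, 252, 252), (250, 251, 252)]
326 [(251, 252, 253), (251, 252, 253), (251, 252, 253), (251, 252, 252), (250, 252, 252), (250, 252, 252), (249, 251, 251), (249, 251, 251)]
380 [(95, 104, 108), (60, 70, 84), (26, 37, 62), (26, 37, 62), (29, 39, 65), (28, 38, 64), (28, 38, 64), (28, 37, 63)]
tab end l/r, shoulders, nose [[581.6, -294.9], [551.4, -294.9], [590.1, -256.5], [540.3, -256.5], [590.3, -183.2], [538.4, -183.1]]
edge rows [(143, np.float64(-265.6)), (144, np.float64(-264.7)), (145, np.float64(-263.7)), (146, np.float64(-262.8)), (147, np.float64(-261.8)), (148, np.float64(-260.9)), (149, np.float64(-259.9)), (150, np.float64(-259.0)), (151, np.float64(-258.0)), (152, np.float64(-257.0))]
```

Overhang: the edge is at about shim x=20, so the neck is about 4 mm clear and the body is fully on the bench. Next I'll grip the tab.

```bash
python3 - <<'E'
from h import *
R=[np.pi,0,-np.pi/2]; p=[565.7,-277.0]
bot.movel([*p,100],rot=R); bot.grip(0.65)
bot.movel([*p,20]); print(bot.movel([*p,-19],max_speed=60,threshold=8)); st()
bot.grip(0.0,60); st()
bot.movel([*p,0],max_speed=40); s=st()
bot.movel([*p,130]); bot.dwell(.1); st()
m=imaging.camera_model("wrist"); im=imaging.capture("wrist"); cv2.imwrite("pics/w4.png",im)
E
```

```text
False
18.45 [ 565.8 -277.1  -19. ] [-3.142 -0.    -1.571] F [-0.5  1.2  0. ] op 0.65 gf 0.0
18.82 [ 566.1 -277.2  -18.4] [-3.141 -0.    -1.571] F [-0.1  0.1  3.3] op 0.327 gf 58.8
19.45 [ 5.657e+02 -2.770e+02  1.000e-01] [-3.141 -0.    -1.571] F [ 0.3  0.4 -1.6] op 0.328 gf 59.0
20.57 [ 564.9 -276.5  128.6] [ 3.140e+00  1.000e-03 -1.571e+00] F [-0.3  1.3 -0.7] op 0.327 gf 59.1
```

View pics/w4.png

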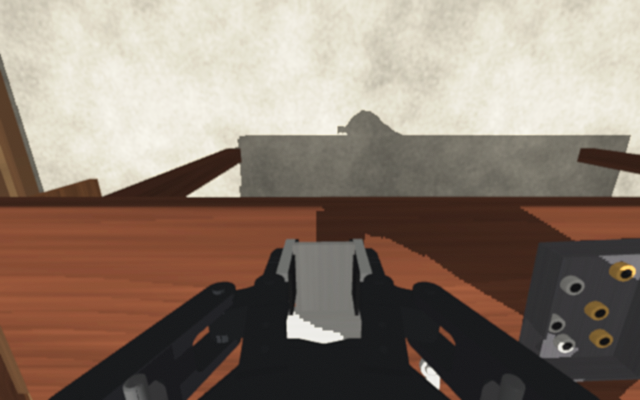

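The tab is held square between the pads at 59 N. Next I'll move to the approach and look at the stud and the held shim in both fixed views.

```bash
python3 - <<'E'
from h import *
a=-np.pi/2-np.radians(7.4); u=np.array([np.cos(a),np.sin(a)]); stud=np.array([618,260.]); R=[np.pi,0,a]
bot.movel([565.7,-277,200],max_speed=200)
p=stud+(64+70)*u; bot.move_ptp([*p,200],R)
bot.movel([*p,78]); bot.dwell(.2); st()
t=imaging.capture("top"); s=imaging.capture("side"); w=imaging.capture("wrist")
for n,i in zip(("top5","side5","wr5"),(t,s,w)): cv2.imwrite(f"pics/{n}.png",i)
z=lambda i,x,y,ww,hh,f:cv2.resize(i[y:y+hh,x:x+ww],None,fx=f,fy=f,interpolation=cv2.INTER_CUBIC)
A=z(t,180,130,100,75,4); B=z(s,190,210,100,75,4)
top=np.hstack([A,B]); bot_=np.hstack([z(s,200,200,200,150,2),w[100:400,120:520]])
cv2.imwrite("pics/c5.png",np.vstack([top,bot_])); 
E
```

```text
23.78 [601.5 127.2  79.1] [-3.14  0.   -1.7 ] F [-0.6  0.2  0.2] op 0.328 gf 59.1
```

View pics/c5.png

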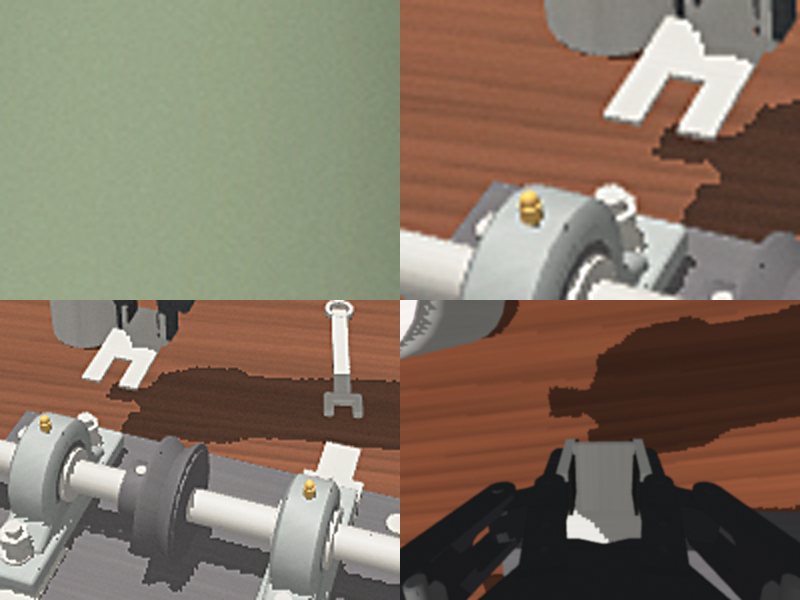

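The side view shows the shim level, nose corners about (241,239) and (268,244), and the nut and stud behind the housing at about (244,259). The top view is blocked by the arm. I'll compute the held shim's pose and compare the stud in both views.

```bash
python3 - <<'E'
from h import *
ms,mt=imaging.camera_model("side"),imaging.camera_model("top")
a=-np.pi/2-np.radians(7.4); u=np.array([np.cos(a),np.sin(a)]); v=np.array([-u[1],u[0]]); T=np.array([601.5,127.2])
f=lambda x,y,z:[*(T+(x-37)*u+y*v),z]
# observed nose corners: outer left, outer right ; slot-bottom left/right
ob=[(240.75,238.8),(268.25,244.3),(257,229.3),(265.3,230.2)]
for z in (94,96,98,100,102): print(z,np.round(proj(ms,[f(-55,25,z),f(-55,-25,z),f(-21,8.5,z),f(-21,-8.5,z)]),1).tolist())
print("ob",ob)
for z in (70,85,98): print("stud z",z,np.round(proj(ms,[[618,260,z]]),1).tolist(),np.round(proj(mt,[[618,260,z]]),1).tolist())
t=cv2.imread("pics/top0.png");s=cv2.imread("pics/side5.png")
f4=lambda i,x,y,w,h,k:cv2.resize(i[y:y+h,x:x+w],None,fx=k,fy=k,interpolation=cv2.INTER_NEAREST)
cv2.imwrite("pics/c6.png",np.hstack([f4(t,195,145,40,40,10),f4(s,230,240,40,40,10)]))
E
```

```text
94 [[241.4, 239.4], [268.5, 245.2], [257.9, 229.4], [266.9, 231.3]]
96 [[241.3, 238.5], [268.4, 244.3], [257.8, 228.6], [266.8, 230.4]]
98 [[241.2, 237.6], [268.4, 243.4], [257.8, 227.7], [266.8, 229.5]]
100 [[241.1, 236.7], [268.3, 242.5], [257.7, 226.8], [266.7, 228.6]]
102 [[241.0, 235.8], [268.3, 241.6], [257.6, 225.9], [266.6, 227.7]]
ob [(240.75, 238.8), (268.25, 244.3), (257, 229.3), (265.3, 230.2)]
stud z 70 [[246.3, 268.9]] [[214.9, 164.8]]
stud z 85 [[245.7, 262.3]] [[213.1, 162.9]]
stud z 98 [[245.1, 256.4]] [[211.4, 161.2]]
```

View pics/c6.png

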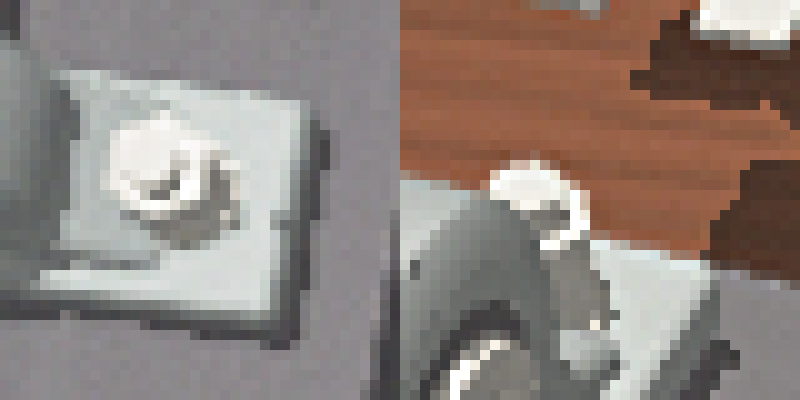

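Top crop: nut centre at about (211.2,161.4), foot-end top corners at (225.7,154.9) and (222.3,176.2). Side crop: nut at about (244,259), near outer foot corner at (261.8,266.5).

```bash
python3 - <<'E'
from h import *
ms,mt=imaging.camera_model("side"),imaging.camera_model("top")
a=-np.pi/2-np.radians(7.4); u=np.array([np.cos(a),np.sin(a)]); v=np.array([-u[1],u[0]])
C=ray(mt,[(225.7,154.9),(222.3,176.2)],70)[:,:2]; d=C[1]-C[0]; print("corners",C,np.linalg.norm(d),"yaw",np.degrees(np.arctan2(d[1],-d[0])))
print("stud from foot top",C.mean(0)-22*u)
c=ray(ms,[(261.8,266.5)],70)[0,:2]; print("near corner side",c,"-> stud",c-22*u-24*v*np.sign((C[1]-C.mean(0))@v))
def tri(pt,ps):
    A=[];b=[]
    for m,p in((mt,pt),(ms,ps)):
        o=np.array(m["position"]);r=ray(m,[p],0)[0]-o;r/=np.linalg.norm(r);M=np.eye(3)-np.outer(r,r);A.append(M);b.append(M@o)
    return np.linalg.lstsq(np.vstack(A),np.hstack(b),rcond=None)[0]
print("nut",tri((211.2,161.4),(244.2,258.8)),"corner",tri((222.3,176.2),(261.8,266.5)))
# plate edges from top: right edge
t=cv2.imread("pics/top0.png"); w=wood(t)
E_=[]
for r in range(185,240,3):
    b=[c for c in range(200,250) if w[r,c] and w[r,c:c+4].all() and t[r,c,2]>90]; E_.append((b[0],r) if b else None)
L=ray(mt,[e for e in E_ if e],50)[:,:2]; k=np.polyfit(L[:,0],L[:,1],1); print("edge yaw",np.degrees(np.arctan(k[0])),"y at 612",np.polyval(k,612))
E
```

```text
corners [[639.01950922 238.27758902]
 [593.59987106 244.03012638]] 45.78247717948163 yaw 7.218255014157479
stud from foot top [619.14319327 262.97062327]
near corner side [594.15383105 249.76043264] -> stud [620.78744207 268.48610389]
nut [619.0433725  261.56023939  93.75296267] corner [595.15984361 245.17385284  65.4372877 ]
edge yaw -8.308639578898262 y at 612 210.75316005339252
```

```bash
python3 - <<'E'
from h import *
a=-np.pi/2-np.radians(7.4); u=np.array([np.cos(a),np.sin(a)]); v=np.array([-u[1],u[0]]); stud=np.array([619.2,261.8]); R=[np.pi,0,a]
P=lambda s:stud+(64+s)*u
bot.movel([*P(75),60],rot=R); bot.movel([*P(75),42],max_speed=60); bot.movel([*P(60),38],max_speed=60); bot.dwell(.3); st()
print(bot.movel([*P(60),29],max_speed=8,threshold=2.5)); s=st()
z=s["tcp_pos"][2]; np.save("zi.npy",z)
bot.movel([*P(60),z+1.2],max_speed=10); bot.dwell(.2); st()
im=imaging.capture("side"); cv2.imwrite("pics/side7.png",im); w=imaging.capture("wrist")
f4=lambda i,x,y,w,h,k:cv2.resize(i[y:y+h,x:x+w],None,fx=k,fy=k,interpolation=cv2.INTER_CUBIC)
cv2.imwrite("pics/c7.png",np.hstack([f4(im,210,220,80,80,5),w[0:400,120:520]]))
E
```

```text
25.37 [603.3 138.7  38.1] [-3.141 -0.    -1.7  ] F [ 0.1  0.6 -1.3] op 0.327 gf 59.2
False
26.64 [603.3 138.8  29.1] [-3.141  0.    -1.7  ] F [-0.3 -2.   0.4] op 0.326 gf 59.3
27.12 [603.3 138.8  30.3] [-3.141  0.    -1.7  ] F [ 0.4 -1.1  1.2] op 0.328 gf 59.3
```

View pics/c7.png

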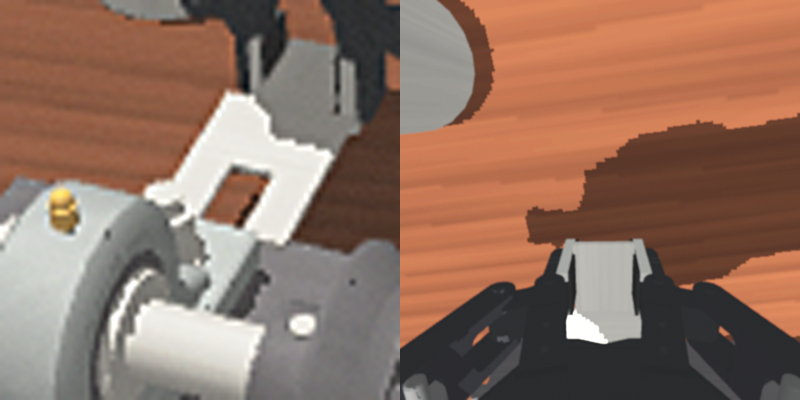

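The side view shows the shim aligned with the foot and level, with its right nose corner at about (266,268.5). The prongs end just short of the foot, and the wrist view shows the tab still square in the grip. Now to check the height.

```bash
python3 - <<'E'
from h import *
ms=imaging.camera_model("side")
a=-np.pi/2-np.radians(7.4); u=np.array([np.cos(a),np.sin(a)]); v=np.array([-u[1],u[0]]); T=np.array([603.3,138.8])
f=lambda x,y,z:[*(T+(x-37)*u+y*v),z]
for z in (46,48,50,52,54): print(z,"nose R",np.round(proj(ms,[f(-55,-25,z),f(17,-25,z),f(-21,8.5,z),f(-21,-8.5,z)]),1).tolist())
# observed crop corners /5+(210,220): nose R, shoulder R, slot bottom L/R
for p in ((280,243),(335,152),(230,168),(270,175)): print(p[0]/5+210,p[1]/5+220)
im=cv2.imread("pics/side7.png")
stud=np.array([619.2,261.8])
for s in (22,40): print("ref",s,np.round(proj(ms,[[*(stud+s*u+w_*v),z] for w_,z in ((-24,70),(-24,55),(-25,50),(-60,50))]),1).tolist())
for r in range(262,276): print(r,[int(x) for x in im[r,255:285].mean(1)])
E
```

```text
46 nose R [[267.1, 270.5], [281.5, 244.6], [256.8, 254.1], [265.6, 256.0]]
48 nose R [[267.1, 269.6], [281.5, 243.8], [256.8, 253.2], [265.5, 255.1]]
50 nose R [[267.0, 268.8], [281.5, 243.0], [256.7, 252.4], [265.5, 254.3]]
52 nose R [[267.0, 267.9], [281.4, 242.1], [256.6, 251.5], [265.4, 253.5]]
54 nose R [[266.9, 267.1], [281.4, 241.3], [256.5, 250.7], [265.4, 252.6]]
266.0 268.6
277.0 250.4
256.0 253.6
264.0 255.0
ref 22 [[263.7, 263.9], [264.2, 270.4], [264.9, 272.7], [284.1, 277.1]]
ref 40 [[267.7, 257.1], [268.1, 263.5], [268.8, 265.8], [287.7, 270.0]]
262 [97, 100, 103, 44, 36, 168, 250, 237, 231, 230, 230, 230, 229, 234, 246, 153, 68, 54, 59, 57, 61, 62, 62, 64, 61, 62, 64, 61, 61, 61]
263 [95, 100, 101, 40, 108, 254, 241, 231, 230, 229, 230, 230, 231, 239, 226, 101, 49, 52, 59, 61, 59, 57, 60, 60, 59, 61, 63, 59, 61, 61]
264 [118, 112, 43, 42, 221, 245, 234, 229, 229, 229, 229, 230, 233, 246, 153, 48, 50, 56, 58, 53, 55, 57, 56, 58, 56, 56, 61, 56, 59, 60]
265 [221, 186, 98, 129, 250, 238, 234, 231, 230, 229, 230, 232, 240, 227, 86, 51, 54, 55, 57, 54, 60, 59, 57, 59, 57, 
[... 799 characters left out ...]
33, 131, 132, 132, 134, 133, 134, 135, 135, 137, 139, 141, 139, 133, 125, 119, 115, 115]
272 [208, 210, 198, 161, 96, 101, 101, 135, 133, 132, 132, 132, 133, 134, 134, 130, 134, 134, 134, 134, 132, 136, 136, 135, 132, 125, 121, 119, 116, 114]
273 [211, 203, 189, 109, 101, 102, 116, 133, 136, 131, 133, 131, 130, 131, 130, 132, 132, 131, 133, 134, 131, 133, 133, 129, 128, 124, 119, 119, 118, 113]
274 [210, 201, 144, 100, 105, 96, 65, 61, 136, 136, 132, 130, 131, 132, 131, 132, 130, 131, 130, 134, 133, 133, 133, 129, 125, 121, 124, 119, 118, 117]
275 [203, 173, 101, 104, 110, 78, 69, 66, 55, 138, 136, 134, 131, 135, 131, 131, 131, 130, 129, 131, 133, 130, 131, 127, 127, 117, 121, 121, 118, 116]
```

```bash
python3 - <<'E'
from h import *
ms,mt=imaging.camera_model("side"),imaging.camera_model("top")
t=cv2.imread("pics/top0.png")
for r in (165,190,200,210,220,230,290): print(r,[int(x) for x in t[r,208:244].mean(1)])
for r,c in((155,0),(158,0),(165,0),(170,0)): print("foot",r,[int(x) for x in t[r,212:236].mean(1)])
# side: plate right top edge line in image -> world z=50
print("side plate edge",ray(ms,[(268,268.3),(276,270)],50)[:,:2].tolist())
print("top plate edge @c",[(c,np.round(ray(mt,[(c,200)],50)[0,:2],1).tolist()) for c in (222,226,230)])
E
```

```text
165 [229, 247, 254, 247, 223, 181, 147, 117, 120, 121, 151, 204, 216, 217, 213, 189, 126, 86, 73, 124, 139, 137, 136, 138, 140, 140, 143, 96, 57, 62, 64, 61, 53, 96, 105, 107]
190 [138, 139, 138, 139, 140, 140, 138, 142, 142, 137, 138, 136, 142, 139, 137, 136, 136, 138, 138, 140, 137, 139, 109, 74, 64, 64, 63, 62, 57, 93, 100, 100, 105, 107, 105, 106]
200 [138, 140, 141, 140, 138, 140, 140, 141, 141, 141, 144, 142, 143, 137, 139, 142, 140, 138, 141, 143, 128, 85, 65, 62, 66, 66, 56, 93, 103, 99, 101, 106, 105, 106, 108, 106]
210 [139, 146, 136, 141, 141, 140, 140, 141, 143, 141, 141, 137, 138, 141, 140, 140, 143, 141, 151, 101, 58, 66, 69, 66, 58, 56, 94, 102, 107, 102, 101, 105, 105, 107, 105, 108]
220 [139, 137, 137, 138, 137, 141, 138, 144, 139, 136, 136, 137, 137, 140, 144, 141, 147, 100, 62, 68, 63, 64, 60, 53, 92, 105, 106, 102, 102, 103, 101, 106, 106, 105, 111, 106]
230 [139, 138, 137, 143, 138, 141, 140, 138, 136, 141, 137, 134, 138, 134, 139, 106, 69, 62, 68, 67, 59, 57, 90, 107, 103, 103, 107, 102, 101, 105, 109, 109, 108, 107, 110, 110]
290 [141, 139, 134, 139, 148, 101, 58, 61, 61, 63, 58, 53, 86, 99, 100, 101, 102, 100, 107, 106, 107, 104, 107, 106, 106, 104, 102, 108, 111, 111, 108, 110, 108, 104, 101, 98]
foot 155 [205, 215, 217, 216, 217, 214, 213, 218, 218, 213, 210, 205, 195, 152, 131, 136, 139, 137, 134, 137, 141, 140, 138, 138]
foot 158 [238, 235, 231, 224, 214, 209, 212, 213, 216, 217, 216, 220, 194, 133, 88, 83, 124, 137, 139, 138, 139, 139, 137, 147]
foot 165 [223, 181, 147, 117, 120, 121, 151, 204, 216, 217, 213, 189, 126, 86, 73, 124, 139, 137, 136, 138, 140, 140, 143, 96]
foot 170 [213, 210, 213, 215, 216, 216, 214, 214, 218, 217, 189, 131, 82, 70, 124, 140, 139, 137, 138, 137, 138, 153, 102, 59]
side plate edge [[588.9845260940438, 231.75821397424204], [574.3786091734878, 233.42332739634423]]
top plate edge @c [(222, [547.3, 247.9]), (226, [547.2, 239.6]), (230, [547.1, 231.3])]
```

```bash
cat >> h.py <<'E'
a=-np.pi/2-np.radians(7.4); u=np.array([np.cos(a),np.sin(a)]); v=np.array([-u[1],u[0]]); stud=np.array([619.4,264.]); R=[np.pi,0,a]
P=lambda s:stud+(64+s)*u
def F(n=5):
    r=[]
    for _ in range(n): bot.dwell(.02); r.append(bot.get_state()["contact_force"])
    r=np.mean(r,0); return np.round([r[:2]@u,r[:2]@v,r[2]],2)
E
python3 - <<'E'
from h import *
bot.movel([*P(62),37],rot=R,max_speed=60); bot.movel([*P(57),37],max_speed=40); bot.dwell(.2); print(F(10),bot.get_state()["t"])
for z in np.arange(35,29.9,-.5):
    bot.movel([*P(57),z],max_speed=20); f=F(); s=bot.get_state(); print(z,np.round(s["tcp_pos"],2),f,np.round(s["wrist_torque"],3))
E
```

```text
[-0.07 -0.08 -0.79] 28.125
35.0 [603.76 143.97  34.91] [-0.34  0.06 -1.39] [-0.041  0.05   0.045]
34.5 [603.81 144.    34.51] [ 0.01 -0.   -1.12] [-0.054  0.01  -0.026]
34.0 [603.8  144.    33.98] [-0.05  0.08 -1.36] [ 0.011 -0.015  0.021]
33.5 [603.8  144.01  33.5 ] [ 0.33 -0.45 -0.86] [-0.052  0.033 -0.022]
33.0 [603.79 143.99  32.98] [-0.15 -0.03 -0.7 ] [-0.057 -0.04   0.005]
32.5 [603.81 144.02  32.49] [-0.27 -0.14 -0.69] [-0.065  0.053 -0.008]
32.0 [603.88 144.06  32.03] [-0.05  0.21 -0.47] [-0.03   0.015  0.028]
31.5 [603.89 144.03  31.54] [-0.02 -0.29 -0.44] [ 0.019 -0.014  0.005]
31.0 [603.88 144.03  31.07] [0.42 0.04 0.1 ] [-0.008 -0.015  0.036]
30.5 [603.88 144.03  30.57] [ 0.46 -0.1   0.2 ] [ 0.004 -0.074  0.016]
30.0 [603.89 143.99  30.04] [-0.05 -0.15  0.63] [0.045 0.014 0.006]
```

Contact with the bedplate shows from about TCP z=33.5. The shim pivots softly in the grip, so a low and nearly level entry will keep the nose under the foot.

```bash
python3 - <<'E'
from h import *
bot.movel([*P(57),31],max_speed=20); print(F())
for s,z in ((50,31),(42,31),(36,31.3),(28,31.6),(20,31.8),(12,32)):
    hit=bot.movel([*P(s),z],max_speed=30,threshold=5); f=F(); p=bot.get_state(); print(s,hit,np.round(p["tcp_pos"],2),f,round(p["t"],2))
    if hit or abs(f[0])>4: break
E
```

```text
[0.17 0.24 0.19]
50 False [604.75 151.31  31.02] [-0.81 -0.37  0.04] 32.59
42 False [605.8  159.18  31.05] [-1.44  0.    0.2 ] 33.09
36 False [606.56 165.09  31.32] [-0.72 -0.24  0.46] 33.52
28 False [607.54 172.98  31.57] [-0.76 -0.32 -0.2 ] 34.02
20 False [608.55 180.91  31.75] [-0.63 -0.48 -0.21] 34.52
12 False [609.53 188.75  31.91] [-0.33  0.05 -0.52] 35.02
```

It's entering freely. I'll push on until the stud is felt.

```bash
python3 - <<'E'
from h import *
print(bot.movel([*P(-12),32],max_speed=12,threshold=5)); f=F(); p=bot.get_state(); t=np.array(p["tcp_pos"]); print(np.round(t,2),f,"s",(t[:2]-stud)@u-64,"lat",(t[:2]-stud)@v,round(p["t"],2),p["opening"])
s=imaging.capture("side"); w=imaging.capture("wrist"); cv2.imwrite("pics/s8.png",s); cv2.imwrite("pics/w8.png",w)
E
```

```text
True
[610.88 199.79  31.56] [0.43 0.4  3.85] s 0.775294838310657 lat -0.17371483310354094 36.22 0.329063495220752
```

```bash
python3 - <<'E'
from h import *
for s in (0,-1,-2,-3):
    hit=bot.movel([*P(s),31.8],max_speed=8,threshold=9); f=F(); p=bot.get_state(); t=np.array(p["tcp_pos"]); print(hit,np.round(t,2),f,"s",(t[:2]-stud)@u-64,"lat",(t[:2]-stud)@v,round(p["t"],2),np.round(p["wrist_torque"],2))
    if hit or f[0]>7: break
E
```

```text
False [610.86 199.78  31.59] [4.48 0.01 2.99] s 0.780783559827043 lat -0.19370487484868035 36.77 [-0.84  0.01 -0.02]
False [610.86 199.93  31.57] [7.4  0.19 3.3 ] s 0.6368824062459311 lat -0.21598641938132376 37.13 [-1.31  0.09  0.  ]
```

There is firm contact at s≈0.7 mm, with the force rising and no movement, so the stud is at the slot bottom. I'll relieve the push, release, rise straight up and check.

```bash
python3 - <<'E'
from h import *
bot.movel([*P(0.5),31.8],max_speed=10); print(F())
bot.grip(0.65); bot.dwell(.2); st()
bot.movel([*P(0.5),130],max_speed=120); bot.dwell(.3); s=st()
m=imaging.camera_model("wrist"); im=imaging.capture("wrist"); cv2.imwrite("pics/w9.png",im)
q=[]
for x in (55,17,-5): q.append([*(stud+(27+x)*u),53])
print("pred tab end, shoulder, foot end px",np.round(proj(m,q),1).tolist())
k=(im.min(2)>150).astype(np.uint8); k[:, :200]=0;k[:,450:]=0
n,l,stt,_=cv2.connectedComponentsWithStats(k); print([x.tolist() for x in stt[1:] if x[4]>60])
c=int(proj(m,q)[0][0]); print(c,[int(x) for x in im[90:240,c].mean(1)][::2])
E
```

```text
[4.4  0.   1.83]
38.1 [611.  200.2  31.8] [ 3.14e+00 -3.00e-03 -1.70e+00] F [-0.3  0.6  0.3] op 0.649 gf 0.0
39.37 [610.8 200.  129.4] [ 3.139 -0.004 -1.7  ] F [ 1.  -0.8  0.7] op 0.655 gf 0.0
pred tab end, shoulder, foot end px [[323.1, 189.1], [323.1, 232.1], [323.1, 255.2]]
[[232, 190, 153, 145, 10451], [401, 238, 49, 55, 1700], [382, 244, 23, 42, 301], [200, 359, 24, 33, 628]]
323 [128, 128, 125, 125, 125, 123, 121, 119, 117, 118, 121, 130, 131, 128, 127, 130, 130, 126, 122, 117, 117, 127, 132, 132, 130, 126, 120, 115, 117, 127, 119, 77, 60, 59, 57, 58, 61, 63, 64, 63, 61, 59, 61, 59, 59, 62, 65, 63, 62, 96, 164, 169, 169, 170, 169, 169, 168, 167, 167, 167, 167, 167, 167, 168, 166, 167, 166, 168, 167, 166, 165, 162, 191, 255, 254]
```

The tab end is at row 189, where it is predicted for fully home, and it didn't shift on release. Handing in.

```bash
python3 -c "
from bench import bot
print(bot.sign_off())"
```

```text
the job is handed in; nothing more can be done
None
```

The shim was slid to the bench edge, picked up by its tab, pushed under the raised block's empty foot until the slot bottom met the stud, and left lying there; the job was handed in at about 39 s.

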